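Set the slide incubator and hold its lid open for loading

ROBOT

A 7-joint arm with a two-finger parallel gripper is mounted at the origin on the work surface. World frame = base frame: x ahead of the robot, y to its left, z up, the work surface at z = 0. Lengths are in m, angles in rad, forces in N, time in s.
With the tool pointing down it reaches from about 0.4 to 0.875 m from the base axis. Payload 19.3 kg.
Tool frame: the origin (TCP) lies between the finger pads; the fingertips stand 17 mm ahead of it and the grasp point (between the pads) lies 2 mm behind it; x points along the fingers, y is the direction in which the jaws open and shut, and the axes are right-handed (so a half turn about x gives the same grasp; the last joint's range is limited). The gripper opens to 85 mm and grips with 20 to 120 N. Pads are 22 mm wide; open, the fingers measure 114 mm over their backs; the gripper's body (76 mm by 85 mm) begins 54 mm behind the grasp point. The pads swing forward as they close: fully open they stand 13 mm farther back than shut.
Start: joints at [-1.209, 0.521, -0.036, 1.599, 0.021, 1.021, -0.113], TCP at [0.262, 0.568, 0.248] pointing down, gripper open.
Joint ranges: [-2.91, 2.91], [-0.3, 2.13], [-1.5, 1.42], [0.17, 2.43], [-1.26, 4.41], [0.16, 1.93], [-2.52, 2.52]. Speed limits (rad/s): [1.89, 1.89, 2.39, 2.39, 3.01, 3.01, 3.01].

INTERFACE

Orientations are given as [roll, pitch, yaw] about the fixed x, y, z axes, in that order (R = Rz(yaw) Ry(pitch) Rx(roll)).
In Python, from workcell import bot gives the robot as it stands.
- The arm moves only by the shell command python3 -m creep 'ROWS' [FORCE]. ROWS is JSON, a list of rows, each an object of numbers: "wx", "wy", "wz": the turn, a rotation vector about the tool's x, y, z in degrees; "tx", "ty", "tz": the shift along the tool's x, y, z in m; "claw": the closure, from 0 (fully open) to 1 (shut). A call has 1 to 8 rows; each row is the pose to reach, as a shift and turn from the pose measured when the call began, along the tool's axes at that moment; what a row does not reach only later rows make up. A row lasts 1/10 s, in which the tool goes at most 50 mm and 8.59 degrees, less where a joint would pass 70% of its speed; a pose out of reach is approached as far as the arm can. A call with a gripper value outside its range is refused whole. The fingers move at their own pace and stop on an object; FORCE is the grip in N (left out, the last holds). Time passes only in rows, so rows that repeat a pose let the fingers close. It gives the time, the measured TCP pose, the force and the opening at its end, in the units of the state.
- bot.observe(): the state, without advancing time (a new reading comes with each control period).
- bot.grab_frame(name): name is "side" or "top" or "wrist"; returns the picture (480x640x3 uint8, blue, green, red); there is no depth.
- bot.get_calibration(name): a dict with "fx", "fy", "cx", "cy" (pixels), "R" (3x3) and "t" (3): a world point X has camera coordinates R X + t. Camera axes: x right, y down, z forward; pixel columns grow to the right and rows downward; lengths in m; the calibration is good to about 2 mm. The wrist camera is an equidistant fisheye: a pixel r from the principal point sees the ray r / f radians off the axis. A picture is of the moment at which its call begins: read the wrist's pose just before it. get_calibration takes no time and is no camera call; for the wrist camera it gives the pose at the moment of the call.
- bot.job_done(): hands the job in, once; it reports no verdict.
The state is a dict: "clock": time; "qpos": joint angles; "qd": joint speeds; "joint_efforts": joint torques, N m; "position": TCP position; "tool_rot": TCP orientation; "force": force on the tool from outside, world axes, zero at the start; "moment": the same for the moment, N m; "grip_width": finger opening in m.
Only numpy, scipy, OpenCV 4.12 (cv2) and the standard library are available. Lean on these libraries where they do the work, as an engineer would, in place of code of your own. Each camera call takes 0.05 s, during which the arm holds its last target.

TASK

Get the slide incubator ready for loading. First turn its thermostat knob until the pointer stands on the green mark; then pull the red latch on the lid sideways against its spring, lift the front of the lid at least 11 cm and finish still holding it up, as the lid has no prop and falls shut when let go. Leave the slide box, the jar and the bottle where they are.

Things in the scene. Friction and masses are not known exactly. Their poses are not given: they have to be found in the camera images.
- incubator: White slide incubator, 300 (x) by 430 (y) mm, fixed. Origin: centre of its footprint on the bench; x from its front (robot side) to its back, y to the left, z up. Deck 85 mm high: dark control panel at the right (-y), grey-framed clear lid 232 by 276 mm at the left, top 118 mm high. The lid's hinge line runs along y at its back edge through (137, 50, 95) mm.
- thermostat (a joint): Thermostat knob, rad: 0 at the left end of its 270 degree scale, growing clockwise seen from above to 4.71. Its pointer (white line along the bar) points to (cos a, sin a) in the incubator's x, y, with a = 2.356 - value. Scale lines every 10 degrees; the long wide green mark is at 2.094. Starts at 0.3 to 1.1; light friction (0.03 N m), stays where left.
- thermostat_grip (a point): Point to grip the thermostat knob: on its vertical axis, 26.5 mm above the deck. The knob is a black bar 42 mm long (along the pointer), 13 mm thick, its top 36.5 mm above the deck, on a flat disc 52 mm across and 3 mm high. Nothing stands within 65 mm of its axis.
- latch (a joint): Latch travel along the incubator's +y (left), m: 0 latched, 0.014 at its stop. It rides on the lid; its jaw under the head of a steel ball stud holds the lid down until pulled about 5 mm. Its spring pulls back with 5 N at 0 and 9 N at the stop; once the lid is up the latch may go back.
- latch_grip (a point): Point to grip the red latch tab: on its vertical centre line, 10.5 mm below its top. The tab is an upright plate 12 mm thick (y), 26 mm wide (x) and 34 mm tall, standing on a dark steel nose at the lid's front, whose top is 116 mm above the bench. It moves with latch and lid; latched, it is on the lid's centre line, 265 mm in front of the hinge line and 45 mm above it.
- lid (a joint): Opening angle of the lid about its hinge line, rad: 0 shut, growing as the front rises, stop at 1.2; 0.40 lifts the front by about 11 cm. The lid swings freely and always falls back down by itself: holding its front takes about 3 to 6 N.
- lid_shell: The lid (grey frame, clear pane, dark nose, with latch and red tab), 0.6 to 1.0 kg. Origin: in the middle of the lid, 127 mm in front of the hinge line and level with it; its x, y and z axes are those of the incubator when shut, and it turns with the lid.
- lid_front (a point): Middle of the front edge of the nose's top, 287 mm in front of the hinge line; 116 mm above the bench when shut.
- slide_box_mid (a point): Open red microscope slide box full of slides, 205 mm (x) by 165 mm (y) by 26 mm, its lid folded flat on the bench on the +y side (162 mm more). The point is at the box part's centre, half-way up. Stands left of the incubator. Leave alone.
- stain_jar_mid (a point): Violet staining jar with white cap, 60 mm across, 95 mm tall, in front of the incubator at its left; the point is its centre. Leave alone.
- mount_bottle_mid (a point): Small amber bottle with black cap, 42 mm across, 85 mm tall, in front of the incubator at its right; the point is its centre. Leave alone.

How it is judged:
On the way, in this order (a step that is already met when the one before it is completed fails the run):
1. the thermostat's pointer stands on the green mark, the lid still shut (value of joint thermostat between 1.994 and 2.194 rad and value of joint lid below 0.03 rad), for 0.3 s.
2. the latch is pulled aside while the lid is still down on its stud (value of joint latch above 0.0035 m and value of joint lid below 0.03 rad).
3. the lid's front is lifted (height (world z) of lid_front above 0.221 m), for 0.2 s.
At the end, for the whole second after the job is handed in: Pointer within 0.1 rad (6 degrees) of the green mark; the lid's front at least 10.5 cm above its shut height, steady (0.1 rad/s), held by the fingers (over 1 N on lid or latch), the rest of the arm not carrying it (under 1 N); slide box, jar and bottle within 3 cm of their places (value of joint thermostat between 1.994 and 2.194 rad and height (world z) of lid_front above 0.221 m and contact force between lid_shell and the fingers above 1 N and velocity of joint lid between -0.1 and 0.1 rad/s and contact force between lid_shell and the arm below 1 N and distance of each of slide_box_mid, stain_jar_mid, mount_bottle_mid from where it was at the start of the episode below 0.03 m); the arm keeps its last pose, push and grip.
It fails at once if the slide box, the jar or the bottle is pushed more than 3 cm (distance of any of slide_box_mid, stain_jar_mid, mount_bottle_mid from where it was at the start of the episode above 0.03 m).
It also fails if it takes over 64 s, if anything falls off the work surface, if the arm or the gripper's body presses on something with over 40 N, if the wrist force passes 120 N, or if a joint passes its speed limit or range.

## Working session

There is one attempt and no reset: what is moved stays moved. The work goes in short steps, Python scripts to look and compute and a shell command to move; the robot and the scene stay as the last step left them, time stands still between calls to the robot, and variables do not carry over. Pictures are saved under pics/ and viewed, and the job is handed in when it is done.

```bash
mkdir -p pics; ls; python3 - <<'E'
from workcell import bot
import cv2
for n in ["top","side","wrist"]:
    f=bot.grab_frame(n); cv2.imwrite(f"pics/{n}0.png",f)
s=bot.observe()
for k in s: print(k,s[k])
E
```

```text
pics
clock 0.15
qpos [-1.20919496  0.52184779 -0.03635196  1.59985543  0.02120838  1.02110559
 -0.11279177]
qd [ 0.00225921  0.00045007  0.00105207 -0.00260607  0.00034563 -0.00219982
  0.00014245]
joint_efforts [ 1.18646505e-03 -9.27381420e+01  1.98050536e+00 -3.70053542e+01
  1.79368799e-02  6.43495689e-03 -4.10086864e-05]
position [0.26148532 0.56741711 0.24788368]
tool_rot [-1.51014731  1.56996534 -1.9419275 ]
force [-0.3501581  -0.16379571  0.60894579]
moment [ 0.00484911  0.02206803 -0.04816325]
grip_width 0.08562364393138121
```

View pics/top0.png

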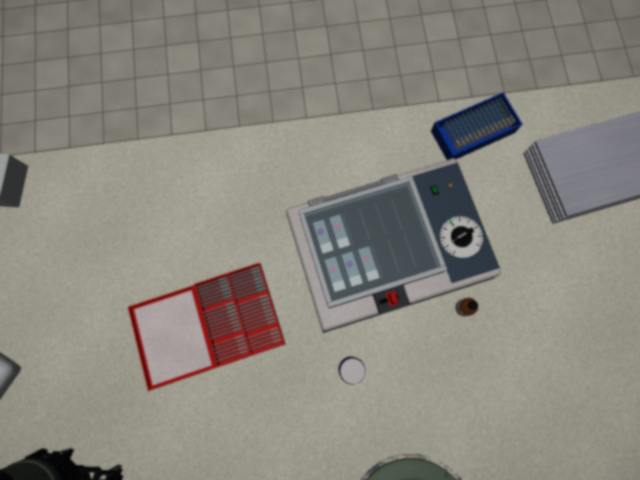

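View pics/side0.png

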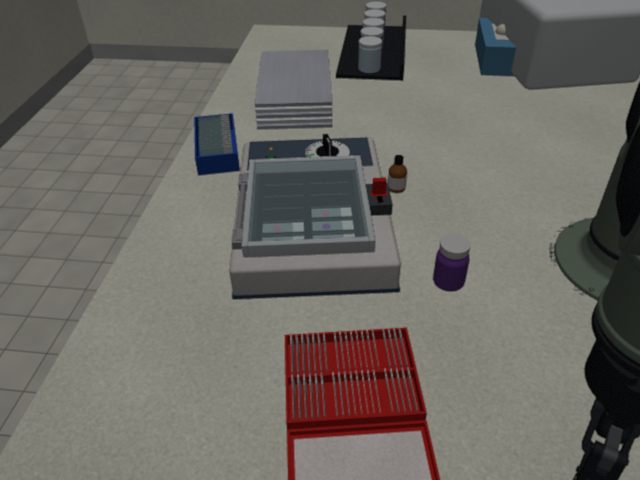

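View pics/wrist0.png

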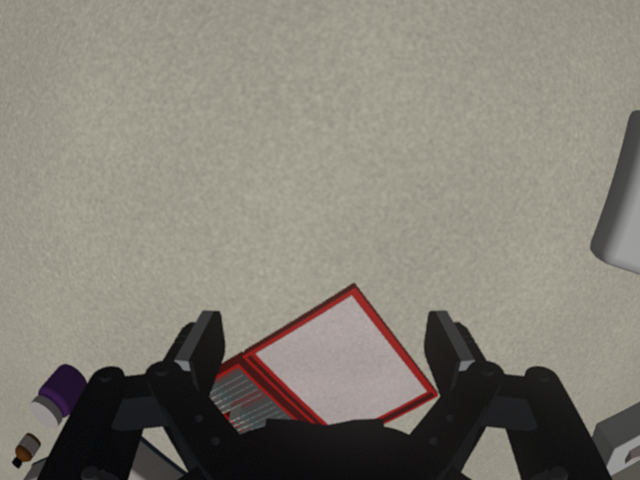

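The top view shows the incubator centred near (395,245), the knob at (462,236), the red tab at (392,298), the jar at (352,370), and the bottle at (467,306). I'll enlarge these areas.

```bash
python3 - <<'E'
from workcell import bot
import cv2,numpy as np
a=cv2.imread("pics/top0.png"); b=cv2.imread("pics/side0.png")
cv2.imwrite("pics/t_inc.png",cv2.resize(a[150:340,280:510],None,fx=3,fy=3,interpolation=cv2.INTER_CUBIC))
cv2.imwrite("pics/t_knob.png",cv2.resize(a[205:270,430:495],None,fx=9,fy=9,interpolation=cv2.INTER_CUBIC))
cv2.imwrite("pics/s_inc.png",cv2.resize(b[130:300,225:425],None,fx=3.5,fy=3.5,interpolation=cv2.INTER_CUBIC))
np.set_printoptions(precision=4,suppress=True)
for n in ["top","side"]: print(bot.get_calibration(n))
E
```

```text
{'fx': 454.86332142699894, 'fy': 454.86332142699894, 'cx': 328.0802329185549, 'cy': 247.21202474115898, 'R': array([[-0.1353, -0.9908, -0.0016],
       [-0.9679,  0.1325, -0.2137],
       [ 0.212 , -0.0274, -0.9769]]), 't': array([0.1851, 0.6094, 1.0014])}
{'fx': 573.668206954165, 'fy': 573.668206954165, 'cx': 321.0322146796819, 'cy': 241.12892711761566, 'R': array([[-0.9921, -0.1243, -0.0163],
       [-0.0685,  0.6467, -0.7597],
       [ 0.105 , -0.7526, -0.6501]]), 't': array([0.5927, 0.0419, 1.1066])}
```

View pics/t_inc.png

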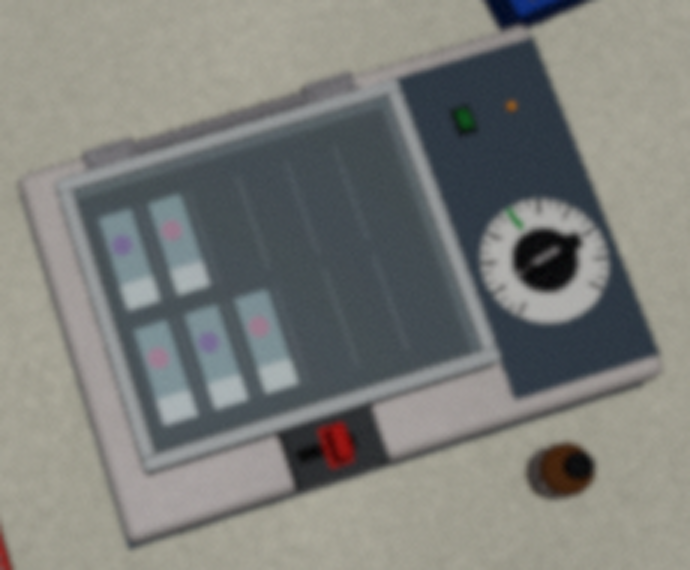

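View pics/t_knob.png

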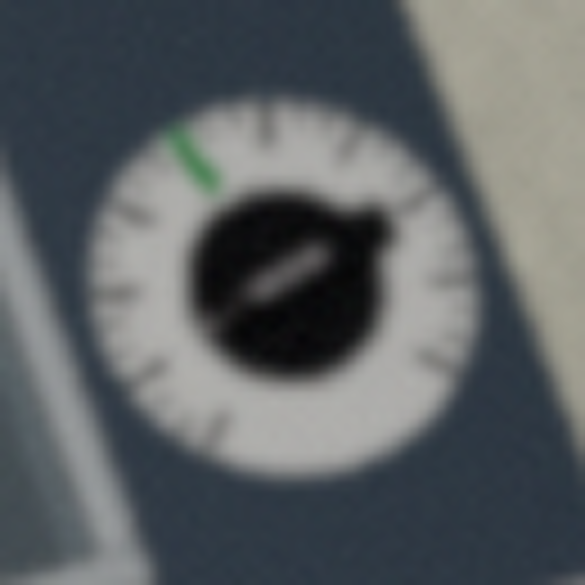

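View pics/s_inc.png

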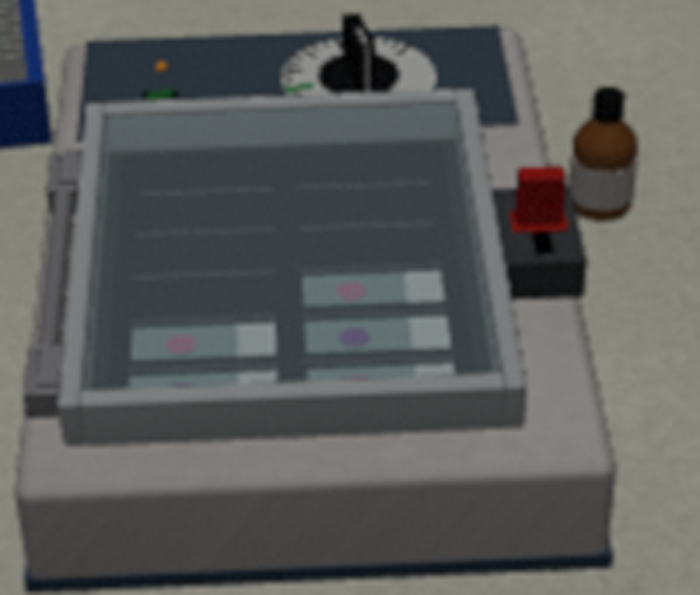

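Top crop (3x): lid top corners are at (150,468), (497,357), (402,80) and (58,185), and the tab top is near (338,443). Knob crop (9x): the dial centre is at (285,287), and the white line runs from (255,297) to (328,248). I'll fit the incubator pose from these points.

```bash
cat > h.py <<'E'
from workcell import bot
import numpy as np,cv2
from scipy.optimize import least_squares
from scipy.spatial.transform import Rotation as Ro
np.set_printoptions(precision=4,suppress=True)
C={n:bot.get_calibration(n) for n in("top","side")}
def proj(n,X):
    c=C[n];p=np.asarray(X)@c["R"].T+c["t"]
    return np.c_[c["fx"]*p[:,0]/p[:,2]+c["cx"],c["fy"]*p[:,1]/p[:,2]+c["cy"]]
def ray(n,uv,z):
    c=C[n];d=c["R"].T@np.array([(uv[0]-c["cx"])/c["fx"],(uv[1]-c["cy"])/c["fy"],1]);o=-c["R"].T@c["t"]
    return o+d*(z-o[2])/d[2]
def toolR(): return Ro.from_euler("xyz",bot.observe()["tool_rot"]).as_matrix()
E
python3 - <<'E'
from h import *
def ct(u,v,s=3,ox=280,oy=150): return [(u+.5)/s-.5+ox,(v+.5)/s-.5+oy]
lid=np.array([[-.106,.188,.118],[-.106,-.088,.118],[.126,-.088,.118],[.126,.188,.118]])
T=np.array([ct(*p) for p in [(150,468),(497,357),(402,80),(58,185)]])
S=np.array([ct(*p,3.5,225,130) for p in [(522,380),(475,92),(90,98),(65,393)]])
tab=np.array([[-.128,.05,.1505]])
Tt=np.array([ct(338,443)]);St=np.array([ct(542,170,3.5,225,130)])
def W(p,X): 
    c,s=np.cos(p[2]),np.sin(p[2]);R=np.array([[c,-s,0],[s,c,0],[0,0,1]]);return X@R.T+[p[0],p[1],0]
def res(p): return np.r_[(proj("top",W(p,lid))-T).ravel(),(proj("side",W(p,lid))-S).ravel(),(proj("top",W(p,tab))-Tt).ravel(),(proj("side",W(p,tab))-St).ravel()]
r=least_squares(res,[.65,-.1,-.1],loss="soft_l1");p=r.x
print(p,np.degrees(p[2]));print(res(p).reshape(-1,2))
print("latch grip",W(p,np.array([[-.128,.05,.140]])))
D=ray("top",ct(285,287,9,430,205),.085);print("dial",D)
a=ray("top",ct(255,297,9,430,205),.1215);b=ray("top",ct(328,248,9,430,205),.1215)
c,s=np.cos(p[2]),np.sin(p[2]);R=np.array([[c,-s],[s,c]])
print("dial inc",R.T@(D[:2]-p[:2]))
d=b-a;al=np.arctan2(d[1],d[0])-p[2];print("a",al,"val",2.356-al, "line mid",(a+b)/2, "world ang deg",np.degrees(np.arctan2(d[1],d[0])))
for nm,n,uv,z in [("jar","top",(352,370),.095),("bottle","top",(472,304),.085)]: print(nm,ray(n,uv,z))
Rt=toolR();print(Rt);print(bot.observe()["position"])
E
```

```text
[ 0.6209 -0.0491  0.1591] 9.117734350666451
[[-1.39    1.1683]
 [ 2.7424  1.5865]
 [-0.225  -1.0363]
 [-0.4066 -2.6751]
 [ 1.2666  0.7803]
 [ 0.7123 -2.1955]
 [-0.276  -0.303 ]
 [-2.671   1.7515]
 [ 1.6515 -0.9202]
 [ 0.2373 -0.4588]]
latch grip [[ 0.4866 -0.02    0.14  ]]
dial [ 0.6082 -0.2075  0.085 ]
dial inc [-0.0376 -0.1544]
a -1.2806589213412078 val 3.6366589213412075 line mid [ 0.6043 -0.1978  0.1215] world ang deg -64.25861683796124
jar [0.3473 0.0872 0.095 ]
bottle [ 0.4519 -0.2007  0.085 ]
[[-0.0003  0.4185  0.9082]
 [-0.0008  0.9082 -0.4185]
 [-1.     -0.0008  0.0001]]
[0.2615 0.5674 0.2479]
```

The pointer direction fits a value of about 0.5, with the line running from the axis toward +y. Next I'll move to a viewpoint over the knob and refine with the wrist camera, so I need the wrist camera's pose relative to the tool.

```bash
python3 - <<'E'
from h import *
c=bot.get_calibration("wrist");R=toolR();p=bot.observe()["position"]
o=-c["R"].T@c["t"]
print("cam pos in tool",R.T@(o-p));print("cam axes in tool (cols)",R.T@c["R"].T,c["fx"],c["cx"],c["cy"])
for n in C: print(n,-C[n]["R"].T@C[n]["t"])
E
python3 -m creep '[{"tz":0.03,"ty":-0.04,"wx":4},{"tz":0.07,"ty":-0.07,"wx":8},{"tz":0.11,"ty":-0.1,"wx":12},{"tz":0.15,"ty":-0.13,"wx":16},{"tz":0.19,"ty":-0.16,"wx":20},{"tz":0.23,"ty":-0.19,"wx":24},{"tz":0.27,"ty":-0.22,"wx":28},{"tz":0.31,"ty":-0.25,"wx":32}]'
```

```text
cam pos in tool [-0.1254  0.0012 -0.0826]
cam axes in tool (cols) [[ 0.0002 -0.3273  0.9449]
 [ 1.      0.0006  0.    ]
 [-0.0006  0.9449  0.3273]] 371.64829954431775 324.12325295535675 239.95664164236638
top [0.4026 0.13   1.1088]
side [0.4748 0.8795 0.7609]$[0]: bad value
```

```bash

python3 -m creep '[{"wx":4,"wy":0,"wz":0,"tx":0,"ty":-0.04,"tz":0.03,"claw":0},{"wx":8,"wy":0,"wz":0,"tx":0,"ty":-0.07,"tz":0.07,"claw":0},{"wx":12,"wy":0,"wz":0,"tx":0,"ty":-0.1,"tz":0.11,"claw":0},{"wx":16,"wy":0,"wz":0,"tx":0,"ty":-0.13,"tz":0.15,"claw":0},{"wx":20,"wy":0,"wz":0,"tx":0,"ty":-0.16,"tz":0.19,"claw":0},{"wx":24,"wy":0,"wz":0,"tx":0,"ty":-0.19,"tz":0.23,"claw":0},{"wx":28,"wy":0,"wz":0,"tx":0,"ty":-0.22,"tz":0.27,"claw":0},{"wx":32,"wy":0,"wz":0,"tx":0,"ty":-0.25,"tz":0.31,"claw":0}]'
```

```text
clock: 0.95
position: [0.4389, 0.2089, 0.2482]
tool_rot: [-0.805, 1.57, -1.798]
force: [0.8, 0.6, -0.5]
grip_width: 0.0856
```

```bash
cat >> h.py <<'E'
def delta(target,jaw_deg=None):
    R=toolR();p=bot.observe()["position"];print("pos",p,"jaw",np.degrees(np.arctan2(R[1,1],R[0,1])),"tool x",R[:,0],"q",bot.observe()["qpos"],"t",bot.observe()["clock"])
    print("shift",R.T@(np.array(target)-p))
    if jaw_deg is not None:
        j=np.radians(jaw_deg);y=np.array([np.cos(j),np.sin(j),0]);x=np.array([0,0,-1.]);T=np.c_[x,y,np.cross(x,y)]
        print("rotvec deg",np.degrees(Ro.from_matrix(R.T@T).as_rotvec()))
E
python3 -c "
from h import *
delta([.606,-.205,.27],25.7)"
```

```text
pos [0.4389 0.2089 0.2482] jaw 33.105144915778396 tool x [-0.0001 -0.0006 -1.    ] q [-0.7197  0.3055  0.1907  1.9641 -0.0736  0.8789  0.0872] t 0.95
shift [-0.0216 -0.0861  0.438 ]
rotvec deg [7.4051 0.0245 0.0224]
```

```bash

python3 -m creep '[{"wx":2,"wy":0,"wz":0,"tx":-0.01,"ty":-0.01,"tz":0.045,"claw":0},{"wx":4,"wy":0,"wz":0,"tx":-0.02,"ty":-0.02,"tz":0.09,"claw":0},{"wx":6,"wy":0,"wz":0,"tx":-0.022,"ty":-0.03,"tz":0.135,"claw":0},{"wx":7.4,"wy":0,"wz":0,"tx":-0.022,"ty":-0.04,"tz":0.18,"claw":0},{"wx":7.4,"wy":0,"wz":0,"tx":-0.022,"ty":-0.045,"tz":0.225,"claw":0},{"wx":7.4,"wy":0,"wz":0,"tx":-0.022,"ty":-0.055,"tz":0.27,"claw":0},{"wx":7.4,"wy":0,"wz":0,"tx":-0.022,"ty":-0.065,"tz":0.315,"claw":0},{"wx":7.4,"wy":0,"wz":0,"tx":-0.022,"ty":-0.07,"tz":0.36,"claw":0}]'
python3 -c "
from h import *
delta([.606,-.205,.27],25.7)"
```

```text
clock: 1.75
position: [0.5769, -0.133, 0.2704]
tool_rot: [-1.044, 1.57, -2.166]
force: [-0.0, 0.8, 0.8]
grip_width: 0.085
pos [ 0.5769 -0.133   0.2704] jaw 25.68859552762545 tool x [-0.0003 -0.0005 -1.    ] q [-0.1122  0.4662  0.3404  1.6791 -0.1757  1.0267  0.7343] t 1.75
shift [ 0.0004 -0.005   0.0775]
rotvec deg [-0.0114  0.0173  0.0297]
```

```bash

python3 -m creep '[{"wx":0,"wy":0,"wz":0,"tx":0,"ty":-0.002,"tz":0.04,"claw":0},{"wx":0,"wy":0,"wz":0,"tx":0,"ty":-0.005,"tz":0.07,"claw":0},{"wx":0,"wy":0,"wz":0,"tx":0,"ty":-0.005,"tz":0.077,"claw":0},{"wx":0,"wy":0,"wz":0,"tx":0,"ty":-0.005,"tz":0.077,"claw":0}]'
python3 - <<'E'
from h import *
import json
c=bot.get_calibration("wrist"); f=bot.grab_frame("wrist"); cv2.imwrite("pics/w1.png",f)
json.dump({k:np.asarray(v).tolist() for k,v in c.items()},open("w1.json","w"))
cv2.imwrite("pics/w1k.png",cv2.resize(f[130:330,200:440],None,fx=3,fy=3,interpolation=cv2.INTER_CUBIC))
E
```

```text
clock: 2.15
position: [0.6056, -0.2055, 0.2698]
tool_rot: [-1.514, 1.569, -2.639]
force: [0.3, 0.0, -0.1]
grip_width: 0.0857
```

View pics/w1.png

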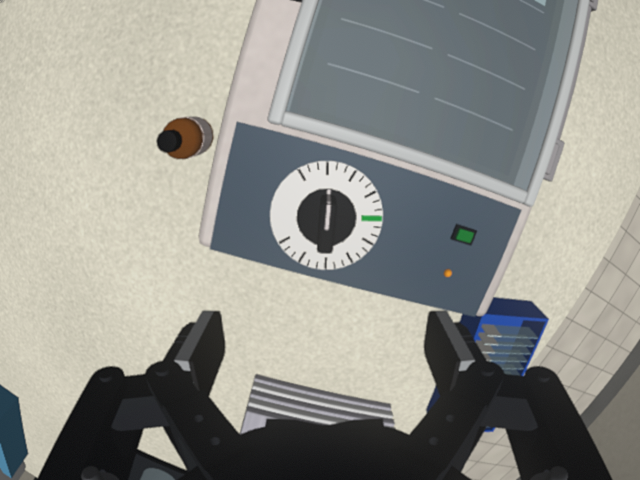

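View pics/w1k.png

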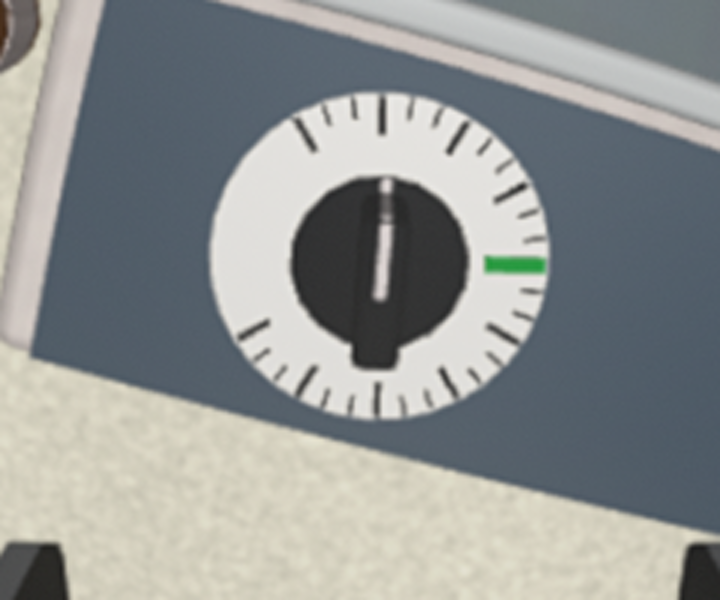

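The dial centre in the crop is at (379,256). The pointer line runs from (380,298) to (388,178), and the green mark from (484,264) to (546,266). I'll compute the centre, pointer angle and incubator yaw from these.

```bash
cat >> h.py <<'E'
def wray(c,uv,z):
    R=np.array(c["R"]);t=np.array(c["t"]);d=np.array([uv[0]-c["cx"],uv[1]-c["cy"]]);r=np.hypot(*d);th=r/c["fx"]
    v=np.r_[d/r*np.sin(th),np.cos(th)];v=R.T@v;o=-R.T@t
    return o+v*(z-o[2])/v[2]
E
python3 - <<'E'
from h import *
import json
c=json.load(open("w1.json"))
P=lambda u,v,z:wray(c,[(u+.5)/3-.5+200,(v+.5)/3-.5+130],z)
im=cv2.imread("pics/w1.png")
# dial outline by samples: left,right,top,bottom of white disc
E=[P(209,256,.085),P(550,256,.085),P(379,92,.085),P(379,420,.085)]
D=(E[0]+E[1])/2*.5+(E[2]+E[3])/4;print("dial",D,np.linalg.norm(E[0]-E[1]),np.linalg.norm(E[2]-E[3]))
ang=lambda v:np.degrees(np.arctan2(v[1],v[0]))
g=P(546,266,.085);g0=P(484,264,.085);print("green dir",ang(g-D),ang(g-g0))
pt=P(380,298,.1215);p2=P(386,225,.1215);print("ptr base",pt,"dir",ang(p2-pt))
b0=P(375,368,.1215-.008);print("bar end",b0,"dir",ang(D-b0))
# ticks 0 and 270deg
t0=P(305,133,.085);t9=P(253,331,.085);print("tick0",ang(t0-D),"tick27",ang(t9-D))
E
```

```text
dial [ 0.6097 -0.2056  0.085 ] 0.09903791269142462 0.09893550518934287
green dir 23.372488545167233 24.045116308147275
ptr base [ 0.6098 -0.2059  0.1215] dir 111.24770781690928
bar end [ 0.6184 -0.2266  0.1135] dir 112.47919789132237
tick0 145.21272690404714 tick27 -123.86767103262513
```

```bash
python3 -c "
from h import *
delta([.610,-.206,.110],22)"
```

```text
pos [ 0.6056 -0.2042  0.27  ] jaw 25.677397813060814 tool x [-0.001 -0.    -1.   ] q [ 0.0095  0.5474  0.343   1.549  -0.1994  1.0809  0.8486] t 2.2
shift [0.16   0.0033 0.0036]
rotvec deg [ 3.6774 -0.0236  0.0546]
```

```bash

python3 -m creep '[{"wx":3.7,"wy":0,"wz":0,"tx":0.03,"ty":0.003,"tz":0.004,"claw":0.3},{"wx":3.7,"wy":0,"wz":0,"tx":0.07,"ty":0.003,"tz":0.004,"claw":0.3},{"wx":3.7,"wy":0,"wz":0,"tx":0.11,"ty":0.003,"tz":0.004,"claw":0.3},{"wx":3.7,"wy":0,"wz":0,"tx":0.14,"ty":0.003,"tz":0.004,"claw":0.3},{"wx":3.7,"wy":0,"wz":0,"tx":0.155,"ty":0.003,"tz":0.004,"claw":0.3},{"wx":3.7,"wy":0,"wz":0,"tx":0.16,"ty":0.003,"tz":0.004,"claw":0.3},{"wx":3.7,"wy":0,"wz":0,"tx":0.16,"ty":0.003,"tz":0.004,"claw":0.3}]' 40
python3 - <<'E'
from h import *
delta([.610,-.206,.110],22)
f=bot.grab_frame("wrist"); cv2.imwrite("pics/w2.png",f)
E
```

```text
clock: 2.9
position: [0.6101, -0.206, 0.1106]
tool_rot: [-2.021, 1.57, 3.076]
force: [0.3, 0.0, 0.8]
grip_width: 0.0598
pos [ 0.6101 -0.206   0.1106] jaw 22.00817766604496 tool x [-0.0006  0.     -1.    ] q [ 0.0452  0.7373  0.2922  1.6626 -0.2778  0.7834  0.848 ] t 2.9
shift [ 0.0006 -0.0001 -0.0001]
rotvec deg [ 0.0082 -0.0162  0.0335]
```

View pics/w2.png

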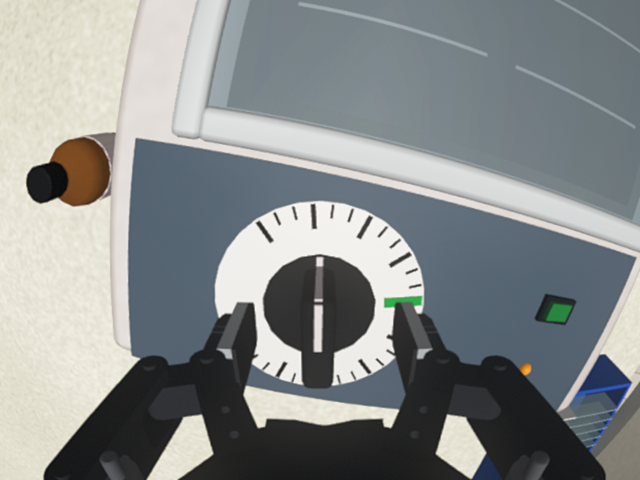

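The bar (x≈318) stands upright and centred between the pads. I'll close on it.

```bash

python3 -m creep '[{"wx":0,"wy":0,"wz":0,"tx":0,"ty":0,"tz":0,"claw":1},{"wx":0,"wy":0,"wz":0,"tx":0,"ty":0,"tz":0,"claw":1},{"wx":0,"wy":0,"wz":0,"tx":0,"ty":0,"tz":0,"claw":1},{"wx":0,"wy":0,"wz":0,"tx":0,"ty":0,"tz":0,"claw":1},{"wx":0,"wy":0,"wz":0,"tx":0,"ty":0,"tz":0,"claw":1},{"wx":0,"wy":0,"wz":0,"tx":0,"ty":0,"tz":0,"claw":1}]' 40
python3 - <<'E'
from h import *
delta([.610,-.206,.110],-66)
E
```

```text
clock: 3.55
position: [0.6085, -0.2076, 0.1121]
tool_rot: [-1.682, 1.568, -2.87]
force: [-17.7, -1.0, 18.5]
grip_width: 0.0123
pos [ 0.6085 -0.2076  0.1121] jaw 21.917146909103344 tool x [-0.0026 -0.0007 -1.    ] q [ 0.0461  0.7347  0.2944  1.6636 -0.2763  0.7868  0.848 ] t 3.55
shift [ 0.0021  0.002  -0.0009]
rotvec deg [87.9171  0.1034  0.1343]
```

```bash

python3 -m creep '[{"wx":0,"wy":0,"wz":0,"tx":-0.001,"ty":0,"tz":0,"claw":1},{"wx":0,"wy":0,"wz":0,"tx":-0.001,"ty":0,"tz":0,"claw":1}]'
python3 - <<'E'
from h import *
delta([.610,-.206,.110],-66)
E
```

```text
clock: 3.75
position: [0.6081, -0.2077, 0.1125]
tool_rot: [-1.71, 1.567, -2.899]
force: [1.7, -2.0, -12.7]
grip_width: 0.0123
pos [ 0.6081 -0.2077  0.1125] jaw 21.90334755989207 tool x [-0.0034 -0.0008 -1.    ] q [ 0.046   0.734   0.2948  1.6638 -0.2757  0.788   0.8475] t 3.75
shift [ 0.0025  0.0024 -0.0009]
rotvec deg [87.9032  0.1302  0.1796]
```

```bash

python3 -m creep '[{"wx":6,"wy":0,"wz":0,"tx":0,"ty":0,"tz":0,"claw":1},{"wx":13,"wy":0,"wz":0,"tx":0,"ty":0,"tz":0,"claw":1},{"wx":20,"wy":0,"wz":0,"tx":0,"ty":0,"tz":0,"claw":1},{"wx":27,"wy":0,"wz":0,"tx":0,"ty":0,"tz":0,"claw":1},{"wx":34,"wy":0,"wz":0,"tx":0,"ty":0,"tz":0,"claw":1},{"wx":40,"wy":0,"wz":0,"tx":0,"ty":0,"tz":0,"claw":1},{"wx":44,"wy":0,"wz":0,"tx":0,"ty":0,"tz":0,"claw":1},{"wx":44,"wy":0,"wz":0,"tx":0,"ty":0,"tz":0,"claw":1}]'
python3 - <<'E'
from h import *
delta([.608,-.2077,.1125],-66)
E
```

```text
clock: 4.55
position: [0.6072, -0.2077, 0.1125]
tool_rot: [-1.062, 1.565, -3.021]
force: [-6.8, -0.3, 1.1]
grip_width: 0.0125
pos [ 0.6072 -0.2077  0.1125] jaw -22.26118846670981 tool x [-0.0054 -0.0007 -1.    ] q [-0.0794  0.7761  0.4999  1.6718 -0.473   0.8221  0.2407] t 4.55
shift [-0.      0.0008 -0.0003]
rotvec deg [43.7391  0.2475  0.2001]
```

```bash

python3 -m creep '[{"wx":6,"wy":0,"wz":0,"tx":0,"ty":0,"tz":0,"claw":1},{"wx":13,"wy":0,"wz":0,"tx":0,"ty":0,"tz":0,"claw":1},{"wx":20,"wy":0,"wz":0,"tx":0,"ty":0,"tz":0,"claw":1},{"wx":27,"wy":0,"wz":0,"tx":0,"ty":0,"tz":0,"claw":1},{"wx":34,"wy":0,"wz":0,"tx":0,"ty":0,"tz":0,"claw":1},{"wx":40,"wy":0,"wz":0,"tx":0,"ty":0,"tz":0,"claw":1},{"wx":43.7,"wy":0,"wz":0,"tx":0,"ty":0,"tz":0,"claw":1},{"wx":43.7,"wy":0,"wz":0,"tx":0,"ty":0,"tz":0,"claw":1}]'
python3 - <<'E'
from h import *
delta([.608,-.2077,.1125],-66)
f=bot.grab_frame("wrist"); cv2.imwrite("pics/w3.png",f)
E
```

```text
clock: 5.35
position: [0.6065, -0.2069, 0.1124]
tool_rot: [-0.514, 1.564, 3.045]
force: [-7.0, 3.3, 3.1]
grip_width: 0.012
pos [ 0.6065 -0.2069  0.1124] jaw -66.09153263276484 tool x [-0.0072  0.0007 -1.    ] q [-0.1904  0.8389  0.6964  1.6784 -0.6634  0.8829 -0.3699] t 5.35
shift [-0.0001  0.0013 -0.001 ]
rotvec deg [-0.0909  0.3603  0.2036]
```

View pics/w3.png

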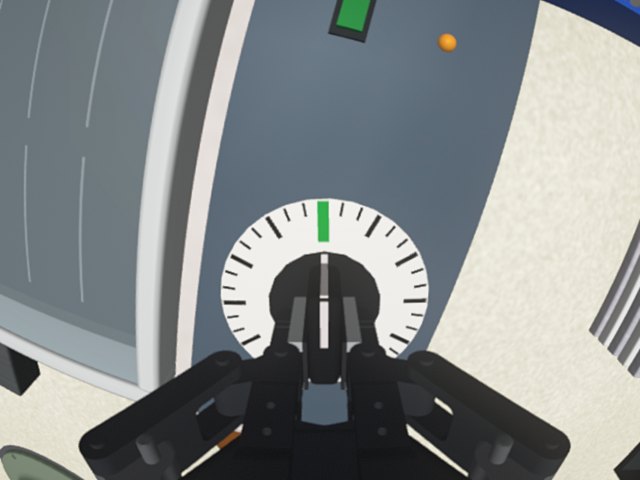

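The pointer (x≈324) lines up with the green mark (x≈323). I'll release and rise.

```bash

python3 -m creep '[{"wx":0,"wy":0,"wz":0,"tx":0,"ty":0,"tz":0,"claw":1},{"wx":0,"wy":0,"wz":0,"tx":0,"ty":0,"tz":0,"claw":0.5},{"wx":0,"wy":0,"wz":0,"tx":0,"ty":0,"tz":0,"claw":0.4},{"wx":0,"wy":0,"wz":0,"tx":0,"ty":0,"tz":0,"claw":0.4},{"wx":0,"wy":0,"wz":0,"tx":-0.04,"ty":0,"tz":0,"claw":0.4},{"wx":0,"wy":0,"wz":0,"tx":-0.08,"ty":0,"tz":0,"claw":0.4},{"wx":0,"wy":0,"wz":0,"tx":-0.12,"ty":0,"tz":0,"claw":0.3},{"wx":0,"wy":0,"wz":0,"tx":-0.12,"ty":0,"tz":0,"claw":0.3}]'
python3 - <<'E'
from h import *
import json
delta([.4866,-.02,.23],-81)
c=bot.get_calibration("wrist");json.dump({k:np.asarray(v).tolist() for k,v in c.items()},open("w4.json","w"))
f=bot.grab_frame("wrist"); cv2.imwrite("pics/w4.png",f)
E
```

```text
clock: 6.2
position: [0.609, -0.2082, 0.2376]
tool_rot: [0.798, 1.57, -1.924]
force: [-0.4, -0.4, -0.1]
grip_width: 0.0596
pos [ 0.609  -0.2082  0.2376] jaw -65.99761600613937 tool x [-0.0004 -0.0011 -1.    ] q [-0.2487  0.7036  0.8075  1.5867 -0.553   1.0931 -0.4512] t 6.2
shift [ 0.0075 -0.2217  0.0352]
rotvec deg [15.0024  0.0418 -0.056 ]
```

View pics/w4.png

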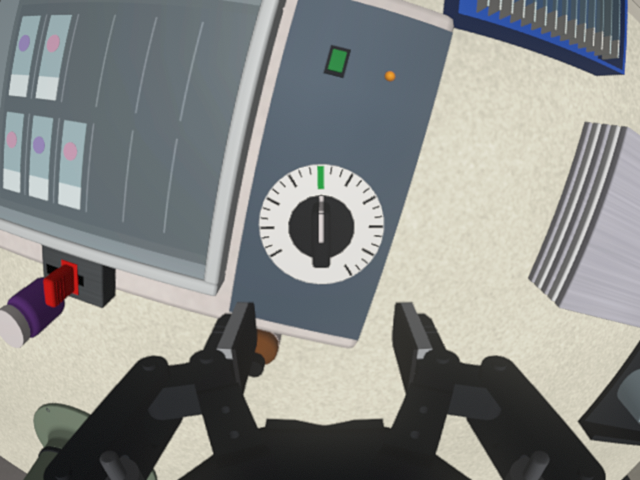

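The pointer stays on the green mark after release. Next I'll move above the latch tab, seen at about (60,285), and look again.

```bash

python3 -m creep '[{"wx":3,"wy":0,"wz":0,"tx":0,"ty":-0.04,"tz":0.005,"claw":0.3},{"wx":6,"wy":0,"wz":0,"tx":0,"ty":-0.08,"tz":0.01,"claw":0.3},{"wx":9,"wy":0,"wz":0,"tx":0,"ty":-0.12,"tz":0.015,"claw":0.3},{"wx":12,"wy":0,"wz":0,"tx":0,"ty":-0.16,"tz":0.02,"claw":0.3},{"wx":15,"wy":0,"wz":0,"tx":0,"ty":-0.2,"tz":0.025,"claw":0.3},{"wx":15,"wy":0,"wz":0,"tx":0,"ty":-0.22,"tz":0.035,"claw":0.3},{"wx":15,"wy":0,"wz":0,"tx":0,"ty":-0.222,"tz":0.035,"claw":0.3},{"wx":15,"wy":0,"wz":0,"tx":0,"ty":-0.222,"tz":0.035,"claw":0.3}]'
python3 - <<'E'
from h import *
import json
delta([.4866,-.02,.14],-81)
c=bot.get_calibration("wrist");json.dump({k:np.asarray(v).tolist() for k,v in c.items()},open("w5.json","w"))
f=bot.grab_frame("wrist"); cv2.imwrite("pics/w5.png",f)
E
```

```text
clock: 7.05
position: [0.4859, -0.0184, 0.2351]
tool_rot: [-0.179, 1.568, 3.121]
force: [0.6, -1.1, 1.3]
grip_width: 0.0594
pos [ 0.4859 -0.0184  0.2351] jaw -80.8958730613708 tool x [-0.0032  0.0001 -1.    ] q [-0.8063  0.5065  1.0035  2.0003 -0.5356  0.9288 -0.9342] t 7.05
shift [ 0.0951  0.0018 -0.0008]
rotvec deg [0.1042 0.1823 0.0329]
```

View pics/w5.png

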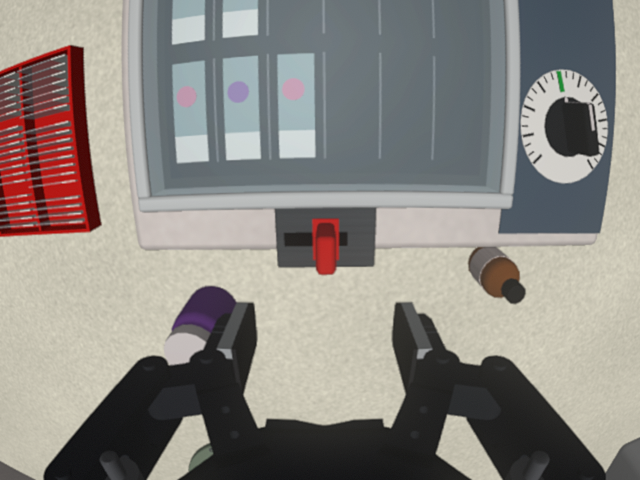

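```bash
python3 - <<'E'
import cv2
f=cv2.imread("pics/w5.png"); cv2.imwrite("pics/w5c.png",cv2.resize(f[195:285,265:385],None,fx=6,fy=6,interpolation=cv2.INTER_CUBIC))
E
```

```text
(no output)
```

View pics/w5c.png

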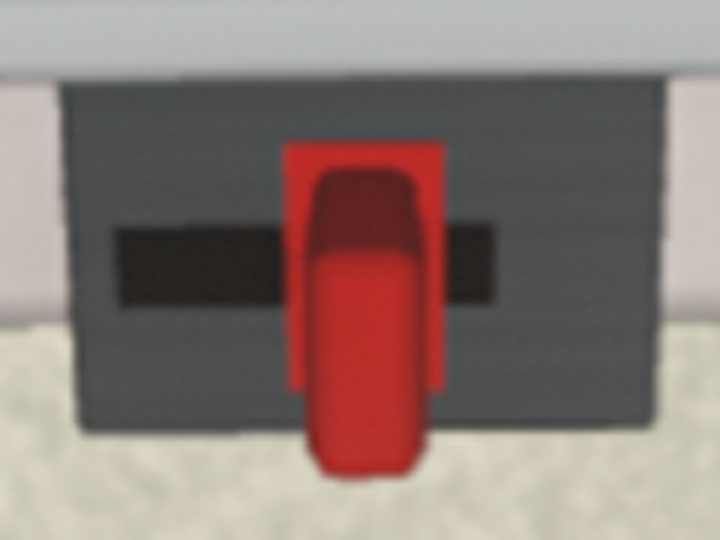

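The tab's top face spans about (310..423, 248..475) in the 6x crop, centred at (366,362). The nose's front edge runs from (80,432) to (655,430).

```bash
python3 - <<'E'
from h import *
import json
c=json.load(open("w5.json"))
P=lambda u,v,z:wray(c,[(u+.5)/6-.5+265,(v+.5)/6-.5+195],z)
tc=P(366,362,.1505);print("tab top",tc,"len",P(366,475,.1505)-P(366,248,.1505))
a,b=P(80,432,.116),P(655,430,.116);print("nose",a,b,(a+b)/2,np.degrees(np.arctan2(*(b-a)[1::-1])))
k,l=wray(c,(140,205),.118),wray(c,(512,203),.118);print("lid edge",np.degrees(np.arctan2(*(l-k)[1::-1])),np.linalg.norm(l-k))
yaw=np.radians(9.1);ex=np.array([np.cos(yaw),np.sin(yaw),0]);print("tab from nose",tc-22e-3*0*ex,(a+b)/2+.022*ex)
delta([tc[0],tc[1],.138],-81)
E
```

```text
tab top [ 0.49   -0.0187  0.1505] len [-0.0244 -0.004   0.    ]
nose [0.4622 0.0114 0.116 ] [ 0.4734 -0.0566  0.116 ] [ 0.4678 -0.0226  0.116 ] -80.65303668017677
lid edge -80.5188256565913 0.2715679282751984
tab from nose [ 0.49   -0.0187  0.1505] [ 0.4895 -0.0191  0.116 ]
pos [ 0.4862 -0.019   0.2352] jaw -80.94755317110054 tool x [-0.0029 -0.0002 -1.    ] q [-0.8049  0.5068  1.0035  1.9995 -0.5356  0.9289 -0.934 ] t 7.1
shift [ 0.0972  0.0003 -0.0041]
rotvec deg [0.0525 0.1667 0.0132]
```

```bash

python3 -m creep '[{"wx":0.2,"wy":0,"wz":0,"tx":0.02,"ty":0,"tz":-0.004,"claw":0.4},{"wx":0.2,"wy":0,"wz":0,"tx":0.05,"ty":0,"tz":-0.004,"claw":0.4},{"wx":0.2,"wy":0,"wz":0,"tx":0.075,"ty":0,"tz":-0.004,"claw":0.4},{"wx":0.2,"wy":0,"wz":0,"tx":0.09,"ty":0,"tz":-0.004,"claw":0.4},{"wx":0.2,"wy":0,"wz":0,"tx":0.095,"ty":0,"tz":-0.004,"claw":0.4},{"wx":0.2,"wy":0,"wz":0,"tx":0.095,"ty":0,"tz":-0.004,"claw":0.4}]' 60
python3 - <<'E'
from h import *
delta([.49,-.019,.14],-80.8)
f=bot.grab_frame("wrist"); cv2.imwrite("pics/w6.png",f)
E
```

```text
clock: 7.7
position: [0.49, -0.0194, 0.1399]
tool_rot: [0.075, 1.567, -2.913]
force: [0.1, 0.4, 0.7]
grip_width: 0.0513
pos [ 0.49   -0.0194  0.1399] jaw -81.22979768688788 tool x [-0.0036 -0.0008 -1.    ] q [-0.6661  0.64    0.8266  2.0699 -0.7063  0.7416 -0.804 ] t 7.7
shift [-0.0001 -0.0004 -0.    ]
rotvec deg [-0.4298  0.2135 -0.0153]
```

View pics/w6.png

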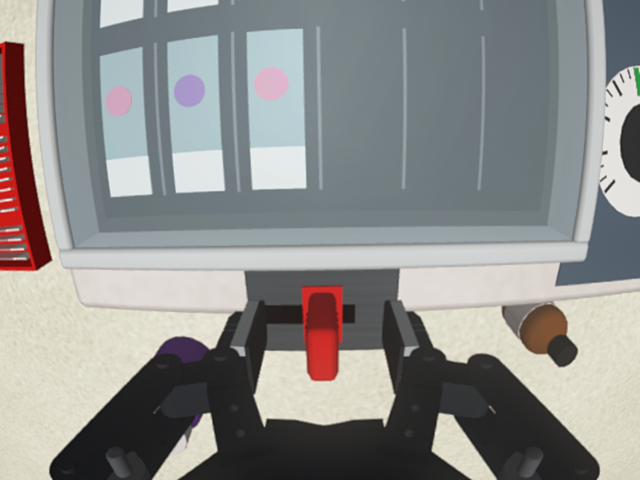

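The tab (x≈322) sits midway between the pads. I'll close on it.

```bash

python3 -m creep '[{"wx":0,"wy":0,"wz":0,"tx":0,"ty":0,"tz":0,"claw":1},{"wx":0,"wy":0,"wz":0,"tx":0,"ty":0,"tz":0,"claw":1},{"wx":0,"wy":0,"wz":0,"tx":0,"ty":0,"tz":0,"claw":1},{"wx":0,"wy":0,"wz":0,"tx":0,"ty":0,"tz":0,"claw":1},{"wx":0,"wy":0,"wz":0,"tx":0,"ty":0,"tz":0,"claw":1},{"wx":0,"wy":0,"wz":0,"tx":0,"ty":0,"tz":0,"claw":1}]' 60
python3 - <<'E'
from h import *
delta([.49,-.019,.14],-80.8)
print(bot.observe()["moment"])
E
```

```text
clock: 8.35
position: [0.4906, -0.0186, 0.1411]
tool_rot: [-0.385, 1.569, 2.911]
force: [-2.8, 3.4, 11.1]
grip_width: 0.011
pos [ 0.4906 -0.0186  0.1411] jaw -81.15897879170497 tool x [-0.0021  0.0005 -1.    ] q [-0.6679  0.6379  0.8279  2.069  -0.7059  0.7431 -0.8041] t 8.35
shift [0.0011 0.0003 0.0006]
rotvec deg [-0.3589  0.1119  0.0458]
[0.7385 0.5617 0.2113]
```

Gripped, with an opening of 11 mm. Now I'll pull +y (tool −y) by about 10 mm.

```bash

python3 -m creep '[{"wx":0,"wy":0,"wz":0,"tx":0,"ty":-0.003,"tz":0,"claw":1},{"wx":0,"wy":0,"wz":0,"tx":0,"ty":-0.006,"tz":0,"claw":1},{"wx":0,"wy":0,"wz":0,"tx":0,"ty":-0.009,"tz":0,"claw":1},{"wx":0,"wy":0,"wz":0,"tx":0,"ty":-0.011,"tz":0,"claw":1},{"wx":0,"wy":0,"wz":0,"tx":0,"ty":-0.011,"tz":0,"claw":1},{"wx":0,"wy":0,"wz":0,"tx":0,"ty":-0.011,"tz":0,"claw":1}]'
python3 - <<'E'
from h import *
delta([.49,-.019,.14],-80.8)
f=bot.grab_frame("wrist"); cv2.imwrite("pics/w7.png",cv2.resize(f[230:430,200:440],None,fx=3,fy=3))
# rows: arc about hinge, tool frame
g=np.array([-.265,0,.045])
for th in np.radians([3,6,9,12,15,18,21,24,26,28]):
    R=Ro.from_euler("y",th).as_matrix();d=R@g-g
    # tool x=-z, y=-y, z=-x (inc)
    print(np.degrees(th).round(),"tx %.4f tz %.4f wy %.1f"%(-d[2],-d[0],-np.degrees(th)))
E
```

```text
clock: 8.95
position: [0.4889, -0.0086, 0.1412]
tool_rot: [0.456, 1.569, -2.532]
force: [0.0, -8.4, -2.8]
grip_width: 0.0109
pos [ 0.4889 -0.0086  0.1412] jaw -81.16856534635644 tool x [-0.0016 -0.0011 -1.    ] q [-0.693   0.636   0.8315  2.0743 -0.7066  0.7403 -0.8237] t 8.95
shift [0.0013 0.0105 0.0005]
rotvec deg [-0.3686  0.0976 -0.0474]
3.0 tx -0.0138 tz -0.0027 wy -3.0
6.0 tx -0.0275 tz -0.0062 wy -6.0
9.0 tx -0.0409 tz -0.0103 wy -9.0
12.0 tx -0.0541 tz -0.0151 wy -12.0
15.0 tx -0.0671 tz -0.0207 wy -15.0
18.0 tx -0.0797 tz -0.0269 wy -18.0
21.0 tx -0.0920 tz -0.0337 wy -21.0
24.0 tx -0.1039 tz -0.0412 wy -24.0
26.0 tx -0.1116 tz -0.0465 wy -26.0
28.0 tx -0.1191 tz -0.0521 wy -28.0
```

View pics/w7.png

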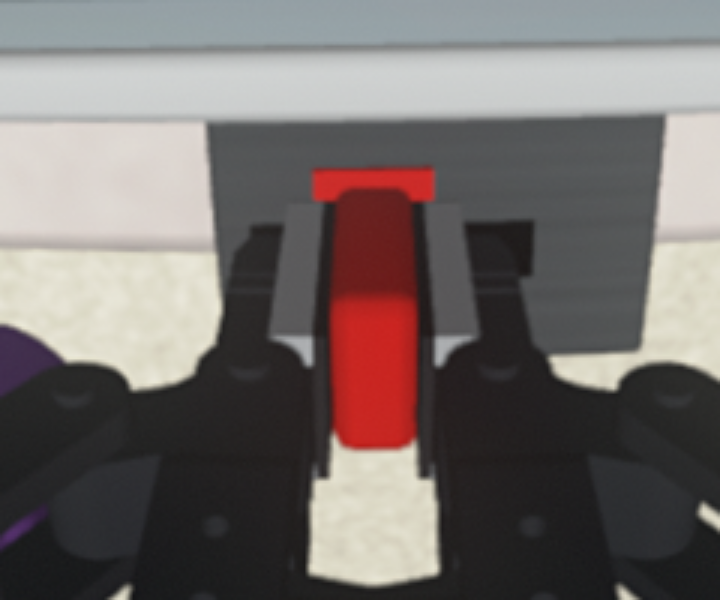

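The latch has moved about 10 mm, with a spring force of 8 N. Now I'll lift along the hinge arc, turning with the lid.

```bash

python3 -m creep '[{"wx":0,"wy":-1.5,"wz":0,"tx":-0.007,"ty":-0.001,"tz":-0.001,"claw":1},{"wx":0,"wy":-3,"wz":0,"tx":-0.014,"ty":-0.001,"tz":-0.003,"claw":1},{"wx":0,"wy":-5,"wz":0,"tx":-0.023,"ty":-0.001,"tz":-0.005,"claw":1},{"wx":0,"wy":-7.5,"wz":0,"tx":-0.034,"ty":-0.001,"tz":-0.008,"claw":1},{"wx":0,"wy":-9,"wz":0,"tx":-0.041,"ty":-0.001,"tz":-0.0103,"claw":1},{"wx":0,"wy":-10.5,"wz":0,"tx":-0.0475,"ty":-0.001,"tz":-0.0127,"claw":1},{"wx":0,"wy":-12,"wz":0,"tx":-0.054,"ty":-0.001,"tz":-0.015,"claw":1},{"wx":0,"wy":-12,"wz":0,"tx":-0.054,"ty":-0.001,"tz":-0.015,"claw":1}]'
python3 - <<'E'
from h import *
delta([.49,-.019,.14],-80.8)
R=toolR();print("tilt",np.degrees(np.arccos(-R[2,0])))
f=bot.grab_frame("side"); cv2.imwrite("pics/s8.png",f)
E
```

```text
clock: 9.8
position: [0.5042, -0.0061, 0.1957]
tool_rot: [0.015, 1.359, -2.972]
force: [2.1, -8.7, -6.0]
grip_width: 0.011
pos [ 0.5042 -0.0061  0.1957] jaw -81.13896437564952 tool x [-0.2072 -0.0354 -0.9777] q [-0.7103  0.7033  0.921   1.8401 -0.5356  1.1208 -0.9736] t 9.8
shift [0.0578 0.0104 0.0039]
rotvec deg [-0.3566 12.1316 -0.1419]
tilt 12.132406934828914
```

View pics/s8.png

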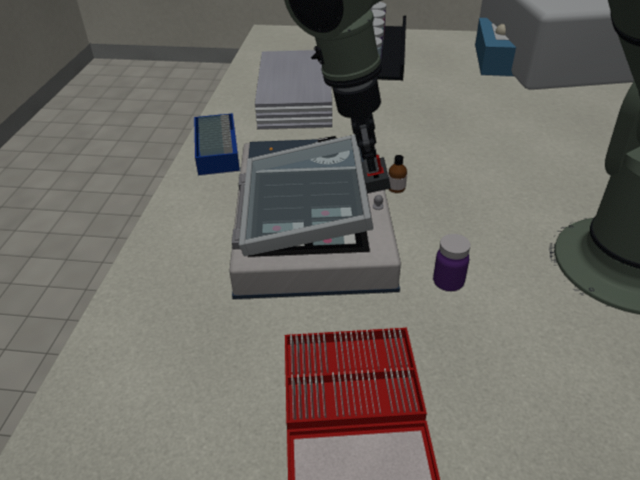

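The lid is rising with the tab (front raised at (370,160), stud exposed at (378,201)). The same body-frame arc carries it another 16°.

```bash

python3 -m creep '[{"wx":0,"wy":-2,"wz":0,"tx":-0.0092,"ty":0,"tz":-0.0018,"claw":1},{"wx":0,"wy":-5,"wz":0,"tx":-0.023,"ty":0,"tz":-0.005,"claw":1},{"wx":0,"wy":-8,"wz":0,"tx":-0.0365,"ty":0,"tz":-0.009,"claw":1},{"wx":0,"wy":-11,"wz":0,"tx":-0.0497,"ty":0,"tz":-0.0135,"claw":1},{"wx":0,"wy":-13.5,"wz":0,"tx":-0.0606,"ty":0,"tz":-0.0178,"claw":1},{"wx":0,"wy":-15,"wz":0,"tx":-0.067,"ty":0,"tz":-0.0207,"claw":1},{"wx":0,"wy":-16,"wz":0,"tx":-0.0713,"ty":0,"tz":-0.0227,"claw":1},{"wx":0,"wy":-16,"wz":0,"tx":-0.0713,"ty":0,"tz":-0.0227,"claw":1}]'
python3 -m creep '[{"wx":0,"wy":0,"wz":0,"tx":0,"ty":0,"tz":0,"claw":1},{"wx":0,"wy":0,"wz":0,"tx":0,"ty":0,"tz":0,"claw":1},{"wx":0,"wy":0,"wz":0,"tx":0,"ty":0,"tz":0,"claw":1},{"wx":0,"wy":0,"wz":0,"tx":0,"ty":0,"tz":0,"claw":1}]'
python3 - <<'E'
from h import *
delta([.49,-.019,.14],-80.8)
R=toolR();print("tilt",np.degrees(np.arccos(-R[2,0])))
for n in["side","wrist","top"]: cv2.imwrite(f"pics/{n}9.png",bot.grab_frame(n))
s=bot.observe();print(s["force"],s["moment"],s["position"])
E
```

```text
clock: 10.65
position: [0.5415, -0.0009, 0.2602]
tool_rot: [0.011, 1.081, -2.977]
force: [3.8, -6.8, -6.5]
grip_width: 0.0108
clock: 11.05
position: [0.5416, -0.0016, 0.26]
tool_rot: [0.015, 1.081, -2.973]
force: [1.0, -7.7, -6.0]
grip_width: 0.011
pos [ 0.5416 -0.0016  0.26  ] jaw -81.10004379695572 tool x [-0.464  -0.0791 -0.8823] q [-0.612   0.8345  0.9098  1.4758 -0.4275  1.5904 -1.0579] t 11.05
shift [ 0.1312  0.0084 -0.0092]
rotvec deg [-0.3953 28.075  -0.3314]
tilt 28.076942553142416
[ 1.6725 -7.7598 -6.3067] [-1.2299 -1.2942  1.1122] [ 0.5416 -0.0016  0.2601]
```

View pics/side9.png

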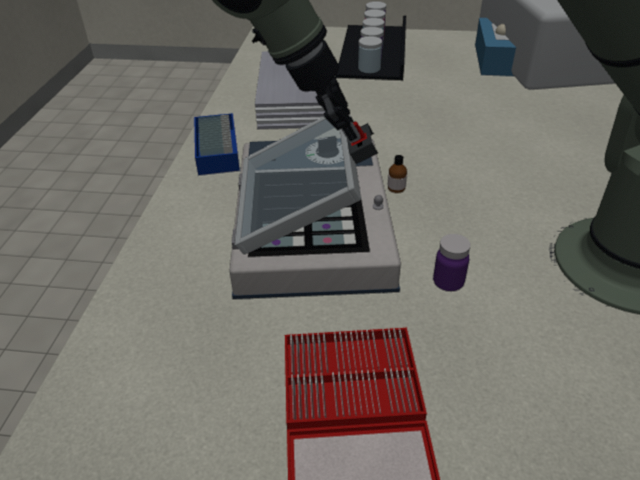

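View pics/wrist9.png

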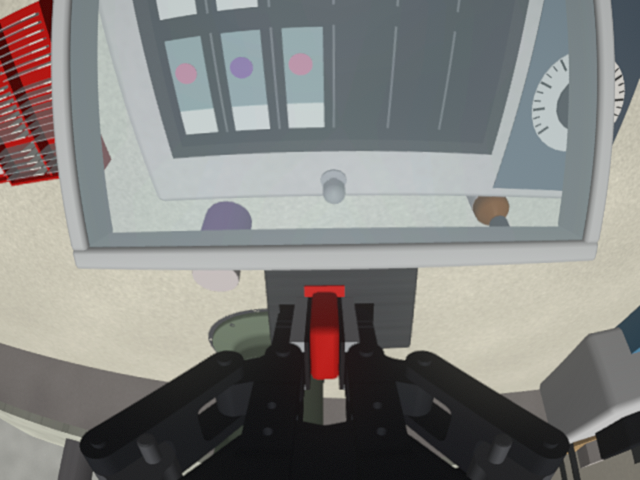

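View pics/top9.png

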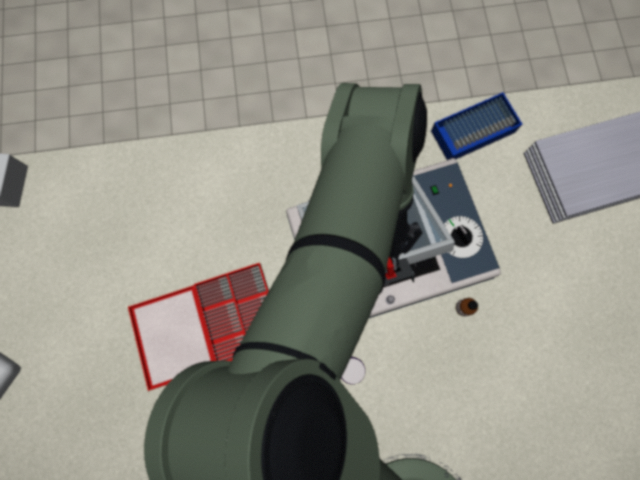

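The lid is open about 28°: the tab rose 0.119 m, so the front is near 0.245 m. The tab is still in the pads (11 mm opening), and the jar, bottle and slide box haven't moved. I'm handing it in.

```bash
python3 - <<'E'
from h import *
f=bot.grab_frame("top");cv2.imwrite("pics/t10.png",cv2.resize(f[195:280,420:505],None,fx=7,fy=7))
s=bot.observe();print(s["position"],s["qd"].round(4) if hasattr(s["qd"],"round") else s["qd"],s["grip_width"])
print(bot.job_done())
E
```

```text
[ 0.5416 -0.0016  0.2601] [-0.0012  0.0004  0.0007 -0.0003  0.0004  0.0024  0.0009] 0.010957557398138851
the job is handed in; nothing more can be done
None
```

View pics/t10.png

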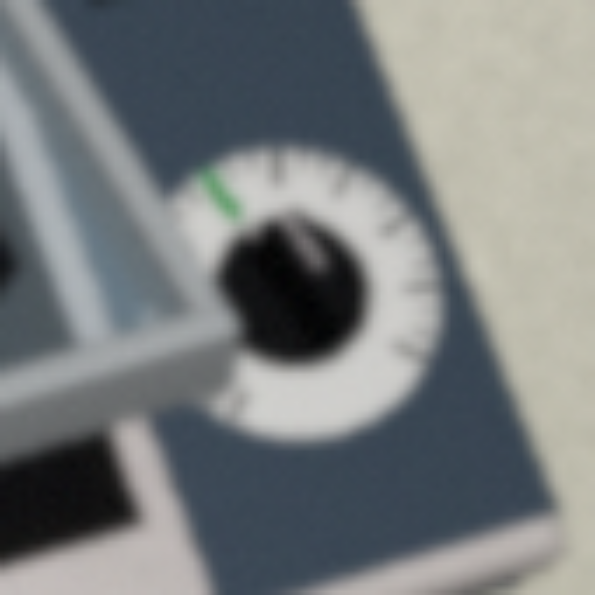

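The job is handed in at about 11 s of the 64 s allowed, with the lid open and still held in the fingers. The system reports no verdict, so these are my own checks.

- **Thermostat:** I gripped the knob and turned it about 88° clockwise to the green mark. The wrist picture after release showed the pointer on the mark. The last top view is oblique, but its white line still runs parallel to the mark (parallax shifts it sideways).
- **Latch:** I pulled the red tab about 10 mm to the left with the lid still shut. The spring pulled back with about 8 N.
- **Lid:** I lifted it along its hinge arc to about 28° (0.49 rad). The tab rose 119 mm, which puts the lid's front at about 0.245 m against the 0.221 m needed.
- **Holding:** The arm was still, with the tab between the pads at an 11 mm opening. The wrist carried about 6 N downward plus the latch spring. I saw no other part of the arm touching the lid.
- **Slide box, jar and bottle:** They look unmoved in the last pictures, though I did not measure their positions again.

The first incubator fit from the top and side cameras disagreed with itself by up to 3 pixels (about 6 mm). I used closer wrist-camera measurements for both grasps instead, and the wrist check of the tab position agreed with the lid's nose to about 0.5 mm.

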